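# Flip the cover plate over against the step of the turning pad

### The job

Without gripping or lifting it, turn the aluminium cover plate over so that its gasket face can be cleaned: push it by its bevelled edge squarely up against the step of the white turning pad, keep pushing with the fingertips so that the bevelled edge tips up and the plate flips over onto the pad, then push it home against the fence at the back of the pad, flush with the fence. Leave the loose parts beside the pad where they stand.

Things in the scene. Friction and masses are not known exactly. Their poses are not given: they have to be found in the camera images.
- cover: Flat aluminium plate, 0.2 to 0.33 kg, 80 (x) by 100 (y) by 12 mm thick, on the table with its outer face up (grey field, ribs, four dark bolt seats), gasket face (black gasket line) below. Origin: centre of the gasket face, at table height; z points to the outer face (up at start, down once flipped). The square +x end faces the pad, the bevelled -x end the robot.
- cover_square (a point): Middle of the plate's square end face (+x end), half way up its thickness: (40, 0, 6) mm in the plate's frame. This end goes against the step.
- cover_bevel (a point): Lower corner of the nose at the middle of the bevelled end: (-40, 0, 7) mm in the plate's frame. There the underside is cut away at 45 degrees, 7 mm high and 7 mm deep, leaving a nose 5 mm thick, so a fingertip just above the table reaches below it. Bare metal, friction about 0.5 to 0.7: a push into the step and upwards raises this edge.
- pad: Fixed white plastic slab 180 mm wide (y) and 18 mm high; its near face, square to x, is the step. Origin: foot of the step at table height, middle of the width; x points across the pad to the fence. The flat top runs from x = 0 to an aluminium fence at x = 100 mm, which stands 16 mm above the top across the whole width.
- pad_fence (a point): Middle of the foot of the fence's near face, on the pad's top: (100, 0, 18) mm in the pad's frame.
- lifter: Loose steel valve lifter, standing cylinder 21 mm in diameter, 52 mm high, beside the pad; leave alone. Origin: centre of its underside.
- collar: Loose steel ring, 48 mm in diameter, 16 mm high, beside the work; leave alone. Origin: centre of its underside.
- bolt: Loose bolt standing on its 22 mm hexagon head, 49 mm high, beside the pad; leave alone. Origin: centre of its underside.
Not all that is in view belongs to the job. Leave any green look-alike of the cover alone. Several things look just like the pad: the one meant starts farthest from the robot's base.

How it is judged:
On the way, in this order (a step that is already met when the one before it is completed fails the run):
1. the plate, still flat, is pushed squarely up against the step (x of cover_square in the frame of pad above -0.006 m and angle between the x axis of cover and the x axis of pad, either way round below 0.12 rad and angle between cover's own z axis and vertical below 0.15 rad), for 0.1 s.
2. the plate is tipped up on its square end at the step, that end still down on the table (angle between cover's own z axis and vertical between 0.9 and 1.9 rad and height (world z) of cover_square below 0.02 m and x of cover_square in the frame of pad above -0.035 m), for 0.05 s.
3. the plate has flipped over onto the pad (angle between cover's own z axis and vertical above 2.9 rad and height (world z) of cover above 0.026 m), for 0.1 s.
At the end, for the whole second after the job is handed in: The plate lies at rest, flat on the pad's top, gasket face up, its bevelled end within 5 mm of the fence and square to it within 0.08 rad, not hanging over the pad's ends (centre within 42 mm of the pad's middle) (angle between cover's own z axis and vertical above 3.05 rad and height (world z) of cover between 0.027 and 0.033 m and x of cover_bevel in the frame of pad above 0.095 m and angle between the x axis of cover and the x axis of pad, either way round below 0.08 rad and y of cover in the frame of pad between -0.042 and 0.042 m and linear speed of cover below 0.01 m/s); the robot touches nothing.
It fails at once if the plate is lifted or carried: its square end rises more than 45 mm, or its centre more than 75 mm, above the table (height (world z) of cover_square above 0.045 m or height (world z) of cover above 0.075 m).
It fails at once if the lifter, ring or bolt is moved more than 20 mm (distance of any of lifter, collar, bolt from where it was at the start of the episode above 0.02 m).
It also fails if it takes over 72 s, if anything falls off the work surface, if the arm or the gripper's body presses on something with over 40 N, if the wrist force passes 120 N, or if a joint passes its speed limit or range.

### The arm

A 6-joint arm with a two-finger parallel gripper is mounted at the origin on the work surface. World frame = base frame: x ahead of the robot, y to its left, z up, the work surface at z = 0. Lengths are in m, angles in rad, forces in N, time in s.
With the tool pointing down it reaches from about 0.3 to 0.85 m from the base axis. Payload 5.4 kg.
Tool frame: the origin (TCP) lies at the very end of the fingers, on their centre line; the grasp point (between the pads) lies 19 mm behind it; x points along the fingers, y is the direction in which the jaws open and shut, and the axes are right-handed (so a half turn about x gives the same grasp; the last joint's range is limited). The gripper opens to 85 mm and grips with 20 to 120 N. Pads are 22 mm wide; open, the fingers measure 114 mm over their backs; the gripper's body (76 mm by 85 mm) begins 54 mm behind the grasp point. The pads swing forward as they close: fully open they stand 13 mm farther back than shut.
Start: joints at [0.896, 0.158, 1.597, -0, 1.386, -0.21], TCP at [0.258, 0.514, 0.231] pointing down, gripper open.
Joint ranges: [-2.91, 2.91], [-0.94, 2.29], [0.18, 2.7], [-1.29, 4.43], [0.17, 2.64], [-3, 3]. Speed limits (rad/s): [2.57, 2.57, 3.14, 3.14, 3.14, 3.14].

### API

Orientations are given as a rotation vector (axis times angle).
In Python, from workcell import sense, imaging, order gives the robot as it stands.
- The arm moves only by the shell command python3 -m creep 'ROWS' [OPENING]. ROWS is JSON, a list of rows, each an object of numbers: "x", "y", "z": the shift along the world's x, y, z in m; "turn": the turn about the world's z in rad. In form: [{"x": .., "y": .., "z": .., "turn": ..}, ...]. A call has exactly 5 rows; each row is the pose to reach, as a shift and turn from the pose measured when the call began; what a row does not reach only later rows make up. A row lasts 1/10 s, in which the tool goes at most 50 mm and 8.59 degrees, less where a joint would pass 70% of its speed; a pose out of reach is approached as far as the arm can. A call with a gripper value outside its range is refused whole. OPENING is the opening in per cent of the stroke, from 0 (shut) to 100 (fully open), set as the call begins (- or left out, the last holds). The fingers move at their own pace and stop on an object; the grip force is fixed at half the most. Time passes only in rows, so rows that repeat a pose let the fingers close, or fill a call up. It gives the time, the measured TCP pose, the force and the opening at its end, in the units of the state.
- sense(): the state, without advancing time (a new reading comes with each control period).
- imaging.read_camera(name): name is "scene" or "side" or "wrist"; returns (picture, depth): 420x560x3 uint8, blue, green, red; 420x560 float32, m along the optical axis (not along the pixel's ray), 0 where there is no reading.
- imaging.get_calibration(name): a dict with "intrinsics" (3x3 intrinsics, pixels), "dist_coeffs" ([k1, k2, p1, p2, k3] as OpenCV has them; the pictures are not rectified), "world_from_camera" (4x4, takes a point from camera to world coordinates); the wrist camera has in their place "tool_from_camera" (4x4, takes a point from camera to tool coordinates, whose origin is the TCP and whose axes are the tool frame's). Camera axes: x right, y down, z forward; pixel columns grow to the right and rows downward; lengths in m; the calibration is good to about 2 mm. A picture is of the moment at which its call begins: read the wrist's pose just before it. get_calibration takes no time and is no camera call.
- order.close_job(): hands the job in, once; it reports no verdict.
The state is a dict: "time": time; "joint_positions": joint angles; "qvel": joint speeds; "joint_torque": joint torques, N m; "tcp_pos": TCP position; "tcp_rot": TCP orientation; "force": force on the tool from outside, world axes, zero at the start; "torque": the same for the moment, N m; "gripper_width": finger opening in m.
Only numpy, scipy, OpenCV 4.12 (cv2) and the standard library are available. Lean on these libraries where they do the work, as an engineer would, in place of code of your own. Each camera call takes 0.05 s, during which the arm holds its last target. There are 200 camera calls.

## Working session

There is one attempt and no reset: what is moved stays moved. The work goes in short steps, Python scripts to look and compute and a shell command to move; the robot and the scene stay as the last step left them, time stands still between calls to the robot, and variables do not carry over. Pictures are saved under pics/ and viewed, about 8 in all and at most 12, crops included, and the job is handed in when it is done.

```bash
ls; mkdir -p pics
python3 - <<'E'
from workcell import sense, imaging
import cv2,numpy as np
print(sense())
for n in ("scene","side"):
    p,d=imaging.read_camera(n); cv2.imwrite(f"pics/{n}0.png",p); np.save(f"pics/{n}0.npy",d)
    c=imaging.get_calibration(n); print(n,c)
E
```

```text
pics
{'time': 0.0, 'joint_positions': array([ 8.95869464e-01,  1.59034908e-01,  1.59823948e+00,  2.05293435e-05,
        1.38615259e+00, -2.10079815e-01]), 'qvel': array([-0.00019256,  0.00027806,  0.00146007, -0.0016109 , -0.00042575,
       -0.00088137]), 'joint_torque': array([ 7.30541251e-04, -3.95992613e+01, -3.31425548e+01, -2.59306944e-04,
        8.35403771e-03,  2.67954209e-05]), 'tcp_pos': array([0.25739303, 0.51351761, 0.23032119]), 'tcp_rot': array([ 0.36323232,  1.5406962 , -0.36584207]), 'force': array([ 0.25919458, -0.4959978 ,  0.48276445]), 'torque': array([-0.02011242, -0.00074487,  0.03471682]), 'gripper_width': 0.0856110076492509}
scene {'intrinsics': array([[382.71875083,   0.        , 272.36787576],
       [  0.        , 382.71875083, 204.61289443],
       [  0.        ,   0.        ,   1.        ]]), 'dist_coeffs': array([-0.0212292,  0.       ,  0.       ,  0.       ,  0.       ]), 'world_from_camera': array([[ 0.11145919,  0.75250671, -0.64908435,  1.00914584],
       [ 0.99367973, -0.09314727,  0.0626433 ,  0.0106053 ],
       [-0.01332094, -0.65196414, -0.75813278,  0.63089447],
       [ 0.        ,  0.        ,  0.        ,  1.        ]])}
side {'intrinsics': array([[445.45390135,   0.        , 282.36052397],
       [  0.        , 445.45390135, 204.1145342 ],
       [  0.        ,   0.        ,   1.        ]]), 'dist_coeffs': array([-0.01375132,  0.        ,  0.        ,  0.        ,  0.        ]), 'world_from_camera': array([[ 0.82076674, -0.3644997 ,  0.4398658 ,  0.11839426],
       [-0.57083389, -0.55315881,  0.60676519, -0.49702671],
       [ 0.02214991, -0.74910299, -0.66208314,  0.61115272],
       [ 0.        ,  0.        ,  0.        ,  1.        ]])}
```

View pics/scene0.png

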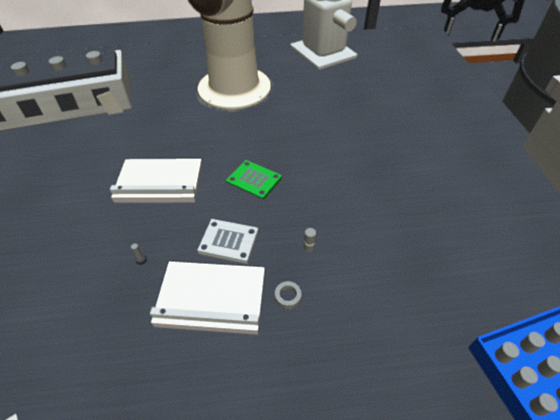

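View pics/side0.png

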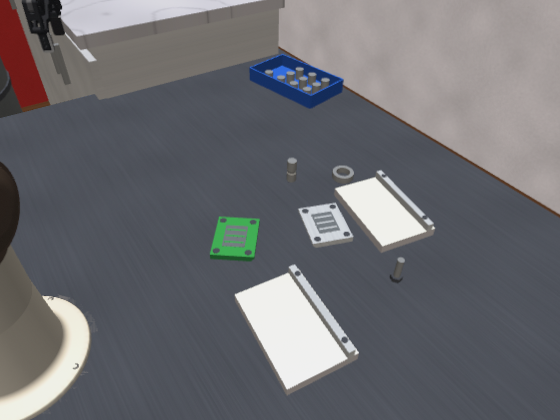

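The scene view shows the grey cover at about (228,240). A white pad with its fence is at (210,295), a second pad at (157,178), and the green decoy at (254,178). The ring (288,294), bolt (310,238) and lifter (138,252) stand around them. A white corner at (8,416) needs identifying.

```bash
cat > h.py <<'E'
import cv2,numpy as np
from workcell import imaging
def cloud(n,d):
    c=imaging.get_calibration(n);K,D=c["intrinsics"],c["dist_coeffs"]
    u=np.stack(np.meshgrid(np.arange(560.),np.arange(420.)),-1).reshape(-1,1,2)
    r=cv2.undistortPoints(u,K,D).reshape(420,560,2)
    P=np.dstack([r*d[...,None],d]);T=c["world_from_camera"]
    return P@T[:3,:3].T+T[:3,3]
def rect(P,m):
    q=P[m][:,:2].astype(np.float32); r=cv2.minAreaRect(q*1000)
    return np.round(r[0],1),np.round(r[1],1),round(r[2],1),len(q)
E
python3 - <<'E'
from h import *
for n in("scene","side"):
    p=cv2.imread(f"pics/{n}0.png").astype(int);d=np.load(f"pics/{n}0.npy");P=cloud(n,d);z=P[...,2]
    pts=[(8,416),(210,285),(228,240),(288,294),(310,238),(157,172),(350,350)] if n=="scene" else [(378,208),(325,223),(343,167),(291,160),(290,330),(450,300)]
    for u,v in pts: print((u,v),P[v,u].round(3),d[v,u].round(3),p[v,u])
    m=((z>.005)&(z<.08)&(d>0)&(P[...,0]>.2)).astype(np.uint8)
    k,l,s,c=cv2.connectedComponentsWithStats(m)
    for i in range(1,k):
        if s[i,4]<40: continue
        w=(l==i); print(i,s[i],rect(P,w),"z med/max",np.median(z[w]).round(4),z[w].max().round(4))
E
```

```text
(8, 416) [ 0.837 -0.379 -0.   ] 0.566 [87 77 69]
(210, 285) [ 0.659 -0.071  0.016] 0.688 [247 248 246]
(228, 240) [ 0.561 -0.036  0.013] 0.757 [195 192 180]
(288, 294) [0.686 0.067 0.002] 0.69 [90 81 74]
(310, 238) [0.598 0.12  0.045] 0.718 [85 91 92]
(157, 172) [ 0.353 -0.191  0.017] 0.879 [243 247 245]
(350, 350) [ 0.797  0.154 -0.001] 0.626 [87 80 73]
1 [ 524  120   36   71 1315] (array([430.5, 700.8]), array([ 10.7, 160.4]), 88.4, 1315) z med/max 0.0381 0.0799
4 [ 111  159   91   43 3408] (array([ 370.5, -188.5]), array([182.3, 124.5]), 83.1, 3408) z med/max 0.0187 0.0373
5 [ 226  160   56   39 1194] (array([393.7,  28.5]), array([101.8,  82.8]), 50.9, 1194) z med/max 0.0125 0.016
7 [ 198  219   60   44 1775] (array([557.1, -35.6]), array([101.2,  82.8]), 69.5, 1775) z med/max 0.0122 0.0162
8 [304 228  12  23 227] (array([590.6, 121.2]), array([19.8, 20.4]), 13.3, 227) z med/max 0.0409 0.055
9 [131 244  15  20 167] (array([ 581.3, -206.5]), array([16.2, 20.2]), 25.0, 167) z med/max 0.0249 0.051
11 [ 150  262  115   72 6675] (array([676.2, -71.7]), array([181.8, 122.9]), 79.3, 667
[... 962 characters left out ...]
), 88.2, 205) z med/max 0.0364 0.0541
12 [332 166  22  17 263] (array([686.4,  62.9]), array([47. , 46.9]), 23.7, 263) z med/max 0.0144 0.0191
13 [ 335  171  100   81 4274] (array([673.7, -72.7]), array([183.6, 122. ]), 79.4, 4274) z med/max 0.018 0.0376
14 [ 298  203   56   44 1597] (array([554.5, -37.4]), array([103.4,  81. ]), 69.8, 1597) z med/max 0.0119 0.0158
15 [ 210  217   50   44 1764] (array([391.1,  26.3]), array([104.1,  80.6]), 51.5, 1764) z med/max 0.012 0.0151
16 [390 258  15  24 204] (array([ 575. , -210.2]), array([17.4, 21.3]), 38.1, 204) z med/max 0.0243 0.051
17 [ 235  265  124  129 8372] (array([ 368.9, -188.9]), array([182.3, 121.3]), 83.3, 8372) z med/max 0.0187 0.0386
```

Run:
```python
from h import *
from scipy.spatial.transform import Rotation as R
M=R.from_rotvec([0.36323232,1.5406962,-0.36584207]).as_matrix();print(M.round(3))
y=M[:2,1];print("yaw of tool y",np.arctan2(y[1],y[0]),"want",np.pi/2-.187,"or",-np.pi/2-.187)
p=cv2.imread("pics/scene0.png");d=np.load("pics/scene0.npy");P=cloud("scene",d)
b=(p.min(2)>150);b[:370]=0;b[:,60:]=0
print(b.sum(),P[b][::10].round(3))
# refine pad front edge and plate edges from both cams
for n in("scene","side"):
    d=np.load(f"pics/{n}0.npy");P=cloud(n,d);z=P[...,2]
    for nm,c,zz,r in(("pad",(.665,-.07),(.012,.024),.11),("cover",(.556,-.037),(.008,.0145),.066)):
        m=(z>zz[0])&(z<zz[1])&(np.hypot(P[...,0]-c[0],P[...,1]-c[1])<r)&((P[...,0]>.6) if nm=="pad" else (P[...,0]<.62)); print(n,nm,rect(P,m))
```

```text
[[-0.001  0.448  0.894]
 [-0.001  0.894 -0.448]
 [-1.    -0.002 -0.   ]]
yaw of tool y 1.1059458539401985 want 1.3837963267948965 or -1.7577963267948966
40 [[ 0.835 -0.371 -0.001]
 [ 0.838 -0.368 -0.001]
 [ 0.84  -0.378  0.   ]
 [ 0.841 -0.378  0.002]]
scene pad (array([663.1, -69.3]), array([181.7, 149.5]), 79.3, 5480)
scene cover (array([557.1, -35.6]), array([101.2,  82.8]), 69.5, 1697)
side pad (array([657. , -69.9]), array([188.1, 129.3]), 82.7, 3396)
side cover (array([566.8, -41.9]), array([103.5, 107.1]), 70.1, 1541)
```

```bash
python3 -m creep '[{"x":0.018,"y":-0.043,"z":0,"turn":0.09},{"x":0.036,"y":-0.086,"z":0,"turn":0.18},{"x":0.054,"y":-0.129,"z":0,"turn":0.278},{"x":0.072,"y":-0.172,"z":0,"turn":0.278},{"x":0.09,"y":-0.215,"z":0,"turn":0.278}]' 50
python3 -m creep '[{"x":0.018,"y":-0.043,"z":0,"turn":0},{"x":0.036,"y":-0.086,"z":0,"turn":0},{"x":0.054,"y":-0.129,"z":0,"turn":0},{"x":0.072,"y":-0.172,"z":0,"turn":0},{"x":0.09,"y":-0.215,"z":0,"turn":0}]'
```

```text
time: 0.6
tcp_pos: [0.3474, 0.2968, 0.23]
tcp_rot: [0.145, 1.567, -0.148]
force: [1.4, 0.9, -0.2]
gripper_width: 0.043
time: 1.1
tcp_pos: [0.4376, 0.08, 0.2298]
tcp_rot: [0.145, 1.567, -0.148]
force: [0.6, 1.4, 1.2]
gripper_width: 0.0421
```

```bash
python3 -c "
from workcell import sense
from scipy.spatial.transform import Rotation as R
s=sense();print(s);M=R.from_rotvec(s['tcp_rot']).as_matrix();import numpy as np;print(np.arctan2(M[1,1],M[0,1]))"
```

```text
{'time': 1.1, 'joint_positions': array([-9.08984804e-02, -1.90160629e-01,  1.94436814e+00, -1.80847386e-03,
        1.38830923e+00, -1.47506512e+00]), 'qvel': array([-0.99046619,  0.22930666, -0.19637432,  0.00190372, -0.04029013,
       -0.98240804]), 'joint_torque': array([  4.63842049, -27.40030646, -31.81497931,  -0.15314553,
         0.28574981,   1.00792419]), 'tcp_pos': array([0.43755489, 0.07996868, 0.22977383]), 'tcp_rot': array([ 0.14490013,  1.56676161, -0.14770063]), 'force': array([0.64891931, 1.39673117, 1.20070182]), 'torque': array([ 0.0477271 , -0.04178112, -0.00291328]), 'gripper_width': 0.04212424192499744}
1.384496355980374
```

```bash
python3 -m creep '[{"x":0.014,"y":-0.034,"z":0,"turn":0},{"x":0.028,"y":-0.068,"z":-0.02,"turn":0},{"x":0.042,"y":-0.103,"z":-0.06,"turn":0},{"x":0.042,"y":-0.103,"z":-0.10,"turn":0},{"x":0.042,"y":-0.103,"z":-0.13,"turn":0}]'
python3 -m creep '[{"x":0,"y":0,"z":-0.03},{"x":0,"y":0,"z":-0.06},{"x":0,"y":0,"z":-0.065},{"x":0,"y":0,"z":-0.07},{"x":0,"y":0,"z":-0.07}]'
python3 - <<'E'
from h import *
from workcell import sense
s=sense();print(s['tcp_pos'],s['force'])
for n in("side","wrist"):
    p,d=imaging.read_camera(n);cv2.imwrite(f"pics/{n}1.png",p);np.save(f"pics/{n}1.npy",d)
E
python3 -c "
import cv2;import numpy as np
a=cv2.imread('pics/side1.png')[100:310,220:500];b=cv2.imread('pics/wrist1.png')
cv2.imwrite('pics/c1.png',np.hstack([cv2.resize(a,(400,300)),cv2.resize(b,(400,300))]))"
```

```text
time: 1.6
tcp_pos: [0.4782, -0.0239, 0.0968]
tcp_rot: [0.147, 1.57, -0.149]
force: [0.0, 0.7, -0.3]
gripper_width: 0.0424
[ 0.47821371 -0.02390147  0.09678976] [ 0.03310351  0.70707785 -0.31394913]invalid input at $[0]: expected keys x, y, z, turn
```

View pics/c1.png

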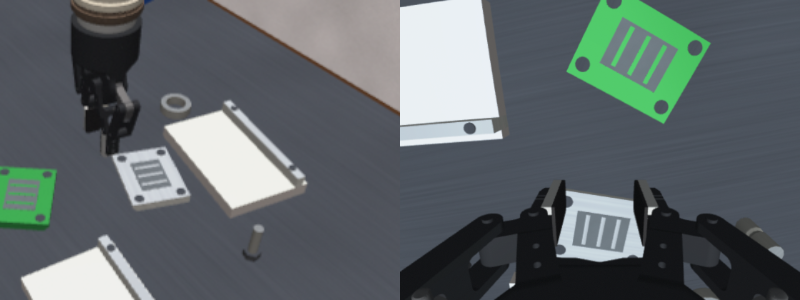

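The fingers are above and just short of the plate's bevelled edge. The wrist view shows the plate between the finger arms at (300,225 in the right half), with green and the other pad clear. Next I go down to probe the table.

```bash
python3 -m creep '[{"x":0,"y":0,"z":-0.03,"turn":0},{"x":0,"y":0,"z":-0.06,"turn":0},{"x":0,"y":0,"z":-0.08,"turn":0},{"x":0,"y":0,"z":-0.085,"turn":0},{"x":0,"y":0,"z":-0.085,"turn":0}]'
python3 -m creep '[{"x":0,"y":0,"z":-0.002,"turn":0},{"x":0,"y":0,"z":-0.004,"turn":0},{"x":0,"y":0,"z":-0.006,"turn":0},{"x":0,"y":0,"z":-0.008,"turn":0},{"x":0,"y":0,"z":-0.008,"turn":0}]'
```

```text
time: 2.2
tcp_pos: [0.4759, -0.0221, 0.0109]
tcp_rot: [0.147, 1.577, -0.147]
force: [0.0, 0.4, 0.0]
gripper_width: 0.0428
time: 2.7
tcp_pos: [0.4758, -0.0221, 0.0027]
tcp_rot: [0.147, 1.577, -0.147]
force: [-0.1, 0.9, 0.1]
gripper_width: 0.0429
```

```bash
python3 -m creep '[{"x":0,"y":0,"z":-0.001,"turn":0},{"x":0,"y":0,"z":-0.002,"turn":0},{"x":0,"y":0,"z":-0.003,"turn":0},{"x":0,"y":0,"z":-0.004,"turn":0},{"x":0,"y":0,"z":-0.004,"turn":0}]'
python3 -m creep '[{"x":0,"y":0,"z":-0.001,"turn":0},{"x":0,"y":0,"z":-0.002,"turn":0},{"x":0,"y":0,"z":-0.003,"turn":0},{"x":0,"y":0,"z":-0.004,"turn":0},{"x":0,"y":0,"z":-0.004,"turn":0}]'
```

```text
time: 3.2
tcp_pos: [0.4756, -0.022, -0.0015]
tcp_rot: [0.147, 1.577, -0.146]
force: [0.8, -0.1, 0.2]
gripper_width: 0.0426
time: 3.7
tcp_pos: [0.4758, -0.0221, -0.002]
tcp_rot: [0.147, 1.58, -0.146]
force: [-16.6, 2.8, 38.7]
gripper_width: 0.0427
```

```bash
python3 -m creep '[{"x":0,"y":0,"z":0.003,"turn":0},{"x":0.0049,"y":-0.0009,"z":0.003,"turn":0},{"x":0.0098,"y":-0.0019,"z":0.003,"turn":0},{"x":0.0147,"y":-0.0028,"z":0.003,"turn":0},{"x":0.0197,"y":-0.0037,"z":0.003,"turn":0}]'
python3 -m creep '[{"x":0.0049,"y":-0.0009,"z":0,"turn":0},{"x":0.0088,"y":-0.0017,"z":0,"turn":0},{"x":0.0128,"y":-0.0024,"z":0,"turn":0},{"x":0.0167,"y":-0.0032,"z":0,"turn":0},{"x":0.0197,"y":-0.0037,"z":0,"turn":0}]'
cat > look.py <<'E'
from h import *
from workcell import sense
import sys
t=sys.argv[1]
ex=np.array([.9826,-.1857]);ey=np.array([.1857,.9826]);O=np.array([.615,-.061])
s=sense();q=s['tcp_pos'][:2]-O;print('tcp pad',(q@ex).round(4),(q@ey).round(4),'z',s['tcp_pos'][2].round(4),'F',s['force'].round(1),s['time'])
for n in("scene","side"):
    p,d=imaging.read_camera(n);cv2.imwrite(f"pics/{n}{t}.png",p);np.save(f"pics/{n}{t}.npy",d)
    P=cloud(n,d);Q=np.dstack([(P[...,:2]-O)@ex,(P[...,:2]-O)@ey,P[...,2]])
    m=(Q[...,2]>.007)&(Q[...,2]<.0145)&(Q[...,0]>-.13)&(Q[...,0]<-.004)&(abs(Q[...,1])<.085)
    print(n,'flat plate rect in pad frame',rect(Q,m))
    m=(Q[...,2]>.0245)&(Q[...,2]<.0325)&(Q[...,0]>-.06)&(Q[...,0]<.096)&(abs(Q[...,1])<.1)
    if m.sum()>50: print(n,'plate on pad',rect(Q,m),np.median(Q[m][:,2]).round(4))
a=cv2.imread(f'pics/side{t}.png')[100:310,220:500];b=cv2.imread(f'pics/scene{t}.png')[190:340,120:320]
cv2.imwrite(f'pics/c{t}.png',np.hstack([cv2.resize(a,(400,300)),cv2.resize(b,(400,300))]))
E
python3 look.py 2
```

```text
time: 4.2
tcp_pos: [0.4957, -0.0258, 0.0005]
tcp_rot: [0.147, 1.581, -0.146]
force: [0.9, -0.2, -0.3]
gripper_width: 0.0427
time: 4.7
tcp_pos: [0.5156, -0.0295, 0.0003]
tcp_rot: [0.147, 1.581, -0.146]
force: [-1.0, -0.1, -0.9]
gripper_width: 0.0429
tcp pad -0.1035 0.0125 z 0.0003 F [-1.  -0.1 -0.9] 4.7
scene flat plate rect in pad frame (array([-60.1,  19. ]), array([101. , 103.9]), 86.5, 1784)
side flat plate rect in pad frame (array([-61.9,  15.6]), array([102.2, 106.2]), 89.6, 939)
```

```bash
python3 -m creep '[{"x":0.003,"y":-0.0006,"z":0,"turn":0},{"x":0.0059,"y":-0.0011,"z":0,"turn":0},{"x":0.0079,"y":-0.0015,"z":0,"turn":0},{"x":0.0098,"y":-0.0019,"z":0,"turn":0},{"x":0.0108,"y":-0.002,"z":0,"turn":0}]'
python3 look.py 3
```

```text
time: 5.3
tcp_pos: [0.527, -0.0316, 0.0006]
tcp_rot: [0.147, 1.58, -0.146]
force: [-2.5, -0.3, 1.8]
gripper_width: 0.0426
tcp pad -0.092 0.0125 z 0.0006 F [-2.5 -0.3  1.8] 5.3
scene flat plate rect in pad frame (array([-51.1,  20.7]), array([100.7,  93.9]), 89.9, 1667)
side flat plate rect in pad frame (array([-54.1,  18. ]), array([100.1, 102.2]), 0.2, 824)
```

View pics/c3.png

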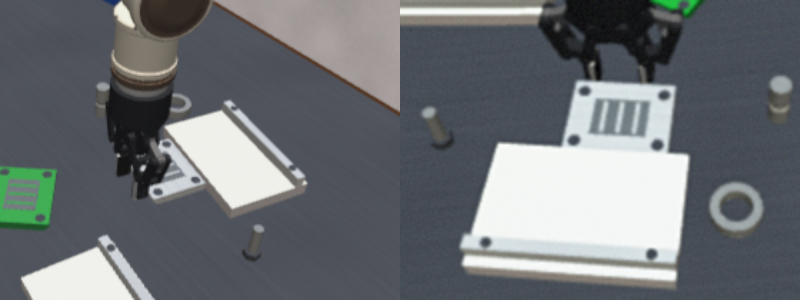

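The plate is square to the pad at about y = +19 mm and nearly at the step, with the fingers on its bevelled edge. I push on until there is contact force.

```bash
python3 -m creep '[{"x":0.001,"y":-0.0002,"z":0,"turn":0},{"x":0.002,"y":-0.0004,"z":0,"turn":0},{"x":0.003,"y":-0.0006,"z":0,"turn":0},{"x":0.0039,"y":-0.0007,"z":0,"turn":0},{"x":0.0039,"y":-0.0007,"z":0,"turn":0}]'
```

```text
time: 5.9
tcp_pos: [0.5292, -0.0319, 0.0003]
tcp_rot: [0.147, 1.584, -0.145]
force: [-8.0, 0.7, 6.2]
gripper_width: 0.0425
```

```bash
python3 -m creep '[{"x":0.0039,"y":-0.0007,"z":0,"turn":0},{"x":0.0049,"y":-0.0009,"z":0.001,"turn":0},{"x":0.0049,"y":-0.0009,"z":0.003,"turn":0},{"x":0.0054,"y":-0.001,"z":0.006,"turn":0},{"x":0.0059,"y":-0.0011,"z":0.009,"turn":0}]'
python3 look.py 4
```

```text
time: 6.4
tcp_pos: [0.5295, -0.0317, 0.0066]
tcp_rot: [0.149, 1.597, -0.144]
force: [-12.5, 1.7, 0.1]
gripper_width: 0.0427
tcp pad -0.0894 0.013 z 0.0066 F [-12.5   1.7   0.1] 6.4
scene flat plate rect in pad frame (array([-49.4,  21. ]), array([100.2,  90.7]), 89.9, 527)
side flat plate rect in pad frame (array([-52.7,  18.2]), array([101.9,  97. ]), 89.9, 369)
```

View pics/c4.png

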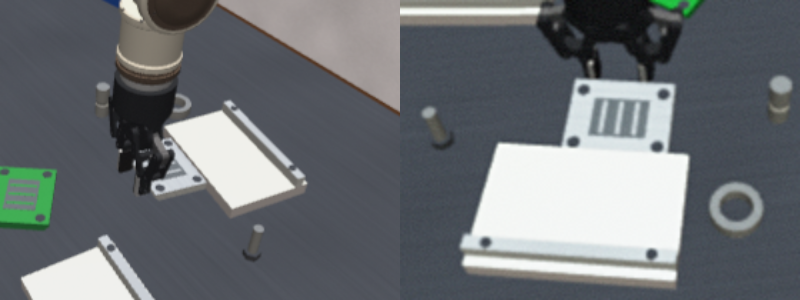

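The plate's bevelled edge is starting to rise: few of its points are still at flat height. I continue along the arc.

```bash
python3 -m creep '[{"x":0.0059,"y":-0.0011,"z":0.003,"turn":0},{"x":0.0064,"y":-0.0012,"z":0.005,"turn":0},{"x":0.0069,"y":-0.0013,"z":0.008,"turn":0},{"x":0.0074,"y":-0.0014,"z":0.011,"turn":0},{"x":0.0079,"y":-0.0015,"z":0.014,"turn":0}]'
cat >> look.py <<'E'
d=np.load(f"pics/scene{t}.npy");P=cloud("scene",d);Q=np.dstack([(P[...,:2]-O)@ex,(P[...,:2]-O)@ey,P[...,2]])
m=(Q[...,0]>-.075)&(Q[...,0]<-.015)&(Q[...,1]>-.02)&(Q[...,1]<.06)&(Q[...,2]>.008)&(Q[...,2]<.1)
q=Q[m]
for _ in range(4):
    c=np.linalg.lstsq(np.c_[q[:,:2],np.ones(len(q))],q[:,2],rcond=None)[0];e=q[:,2]-np.c_[q[:,:2],np.ones(len(q))]@c;q=q[abs(e)<max(2*e.std(),.002)]
print('tilt deg',np.degrees(np.arctan(-c[0])).round(1),'roll',np.degrees(np.arctan(c[1])).round(1),len(q))
E
python3 look.py 5
```

```text
time: 7.0
tcp_pos: [0.5307, -0.0318, 0.0177]
tcp_rot: [0.15, 1.613, -0.143]
force: [-15.1, 0.4, 0.7]
gripper_width: 0.0425
tcp pad -0.0882 0.0131 z 0.0177 F [-15.1   0.4   0.7] 7.0
scene flat plate rect in pad frame (array([-12. ,  28.5]), array([ 45. , 110.9]), 22.9, 149)
scene plate on pad (array([-51.,  21.]), array([ 17.8, 100.1]), 0.3, 209) 0.0256
side flat plate rect in pad frame (array([-9. ,  8.1]), array([105.5,  42.4]), 63.8, 109)
tilt deg 12.7 roll 0.1 1152
```

```bash
python3 -m creep '[{"x":0.0069,"y":-0.0013,"z":0.004,"turn":0},{"x":0.0084,"y":-0.0016,"z":0.008,"turn":0},{"x":0.0103,"y":-0.002,"z":0.012,"turn":0},{"x":0.0123,"y":-0.0023,"z":0.016,"turn":0},{"x":0.0147,"y":-0.0028,"z":0.02,"turn":0}]'
python3 look.py 6
```

```text
time: 7.6
tcp_pos: [0.5356, -0.0327, 0.0344]
tcp_rot: [0.151, 1.637, -0.141]
force: [-27.0, 1.8, 10.0]
gripper_width: 0.0427
tcp pad -0.0833 0.0131 z 0.0344 F [-27.    1.8  10. ] 7.6
scene flat plate rect in pad frame (array([-5.5, 22.7]), array([11.4, 98.4]), 7.0, 30)
scene plate on pad (array([-33. ,  23.5]), array([ 35.1, 102.4]), 9.2, 515) 0.0284
side flat plate rect in pad frame (array([-6.1, -5. ]), array([62.2, 20.8]), 68.5, 28)
side plate on pad (array([-34.1,   7.1]), array([84.5, 30.9]), 77.5, 127) 0.0284
tilt deg 25.4 roll 0.2 1263
```

```bash
python3 -m creep '[{"x":0.0049,"y":-0.0009,"z":0.005,"turn":0},{"x":0.0088,"y":-0.0017,"z":0.01,"turn":0},{"x":0.0128,"y":-0.0024,"z":0.0145,"turn":0},{"x":0.0167,"y":-0.0032,"z":0.018,"turn":0},{"x":0.0206,"y":-0.0039,"z":0.021,"turn":0}]'
python3 look.py 7
```

```text
time: 8.2
tcp_pos: [0.5506, -0.0354, 0.0555]
tcp_rot: [0.152, 1.652, -0.14]
force: [-23.4, 3.1, 20.8]
gripper_width: 0.0426
tcp pad -0.068 0.0132 z 0.0555 F [-23.4   3.1  20.8] 8.2
scene flat plate rect in pad frame (array([-5.5, 28.4]), array([ 8.1, 87.1]), 6.5, 17)
scene plate on pad (array([-16.3,  21. ]), array([ 15. , 100.7]), 0.2, 303) 0.0282
side flat plate rect in pad frame (array([-11.7,   2.6]), array([68., 15.]), 89.8, 19)
tilt deg 46.4 roll 0.2 1167
```

View pics/c7.png

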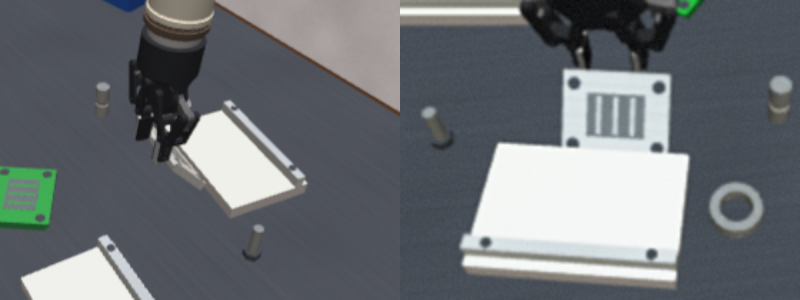

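Run:
```python
from h import *
ex=np.array([.9826,-.1857]);ey=np.array([.1857,.9826]);O=np.array([.615,-.061])
for t in "4567":
    d=np.load(f"pics/scene{t}.npy");P=cloud("scene",d);Q=np.dstack([(P[...,:2]-O)@ex,(P[...,:2]-O)@ey,P[...,2]])
    m=(Q[...,0]>-.1)&(Q[...,0]<.0)&(Q[...,1]>-.0)&(Q[...,1]<.04)&(Q[...,2]>.004)&(Q[...,2]<.1)
    q=Q[m]
    for _ in range(5):
        A=np.c_[q[:,0],np.ones(len(q))];c=np.linalg.lstsq(A,q[:,2],rcond=None)[0];e=q[:,2]-A@c;q=q[abs(e)<max(2*e.std(),.0015)]
    th=np.arctan(-c[0]);s=-q[:,0]*np.cos(th)+q[:,2]*np.sin(th)
    top=q[np.argmax(s)];bot=q[np.argmin(s)]
    # square-end lower corner estimated from top edge of nose: 80 down-slope, 12 below face
    u=np.array([np.cos(th),-np.sin(th)]);n=np.array([np.sin(th),np.cos(th)])
    T=np.array([top[0],top[2]]);B=T+.08*u-.012*n
    print(t,np.degrees(th).round(1),'z at x=0',c[1].round(4),'top',T.round(4),'bot',bot[[0,2]].round(4),'est lower sq corner',B.round(4))
# step edge of pad: x where pad top starts, from first image
d=np.load("pics/scene0.npy");P=cloud("scene",d);Q=np.dstack([(P[...,:2]-O)@ex,(P[...,:2]-O)@ey,P[...,2]])
for y in(-.06,-.03,0,.03,.06):
    m=(abs(Q[...,1]-y)<.01)&(Q[...,2]>.015)&(Q[...,2]<.021);print(y,np.percentile(Q[m][:,0],[0,2,98,100]).round(4))
```

```text
4 4.8 z at x=0 0.0125 top [-0.078   0.0174] bot [-0.0005  0.0144] est lower sq corner [ 0.0007 -0.0013]
5 12.8 z at x=0 0.0128 top [-0.0771  0.032 ] bot [-0.0002  0.0143] est lower sq corner [-0.0018  0.0025]
6 25.6 z at x=0 0.0129 top [-0.0713  0.0491] bot [-0.0007  0.0135] est lower sq corner [-0.0043  0.0038]
7 46.2 z at x=0 0.0112 top [-0.0546  0.0707] bot [-0.0019  0.0121] est lower sq corner [-0.0079  0.0047]
-0.06 [-0.5431 -0.5364  0.1221  0.1232]
-0.03 [-0.5492 -0.5425  0.122   0.1231]
0 [-0.5741 -0.5609  0.1216  0.1234]
0.03 [-0.6578 -0.6284  0.1217  0.1227]
0.06 [-0.2532  0.0035  0.1221  0.1232]
```

The tilt is 46°, with the upper square corner bearing on the step at z≈12 mm and no skew. I keep following the arc.

```bash
python3 -m creep '[{"x":0.0059,"y":-0.0011,"z":0.005,"turn":0},{"x":0.0108,"y":-0.002,"z":0.009,"turn":0},{"x":0.0157,"y":-0.003,"z":0.012,"turn":0},{"x":0.0206,"y":-0.0039,"z":0.014,"turn":0},{"x":0.0256,"y":-0.0048,"z":0.016,"turn":0}]'
python3 look.py 8
```

```text
time: 8.8
tcp_pos: [0.5785, -0.0407, 0.0726]
tcp_rot: [0.152, 1.648, -0.14]
force: [-0.3, -0.4, 0.7]
gripper_width: 0.0427
tcp pad -0.0397 0.0132 z 0.0726 F [-0.3 -0.4  0.7] 8.8
scene flat plate rect in pad frame (array([-11.7,  71.3]), array([0.5, 0. ]), 171.6, 2)
scene plate on pad (array([-5.4, 21.2]), array([ 5.8, 99.8]), 0.1, 188) 0.0284
side flat plate rect in pad frame (array([-14. ,  17.1]), array([ 10.5, 102.7]), 4.9, 58)
side plate on pad (array([-19.,  17.]), array([12.2, 99.6]), 6.5, 68) 0.0284
tilt deg 61.2 roll 0.5 547
```

View pics/c8.png

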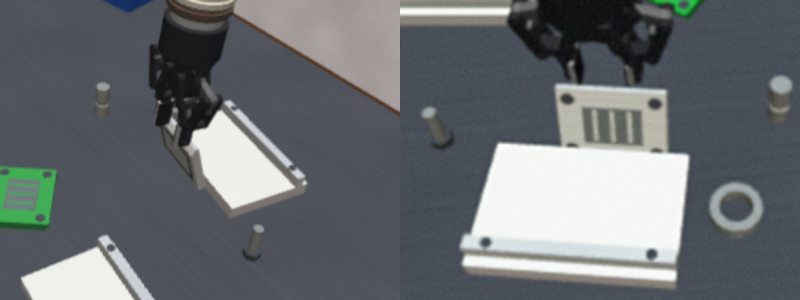

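Run:
```python
from h import *
ex=np.array([.9826,-.1857]);ey=np.array([.1857,.9826]);O=np.array([.615,-.061])
d=np.load("pics/scene8.npy");P=cloud("scene",d);Q=np.dstack([(P[...,:2]-O)@ex,(P[...,:2]-O)@ey,P[...,2]])
m=(Q[...,1]>-.0)&(Q[...,1]<.04)&(Q[...,0]>-.06)&(Q[...,0]<.06)&(Q[...,2]<.1)&(Q[...,2]>.004)
for z in range(16,92,6):
    k=m&(abs(Q[...,2]-z/1000)<.003);print(z,k.sum(),np.percentile(Q[k][:,0],[5,50,95]).round(4) if k.sum() else '')
```

```text
16 566 [-0.0019  0.0289  0.0568]
22 152 [-0.0043  0.0231  0.0568]
28 55 [-0.0064 -0.0052 -0.0032]
34 58 [-0.0087 -0.007  -0.0052]
40 55 [-0.0101 -0.0088 -0.0072]
46 58 [-0.0128 -0.011  -0.0091]
52 57 [-0.0146 -0.0127 -0.0107]
58 62 [-0.0165 -0.0147 -0.0127]
64 61 [-0.0182 -0.0167 -0.015 ]
70 62 [-0.0204 -0.0187 -0.017 ]
76 84 [-0.0263 -0.021  -0.0189]
82 32 [-0.0274 -0.0229 -0.0211]
88 6 [-0.0276 -0.027  -0.0265]
```

The plate now stands at about 72° on its square end at the step, with zero force on the tool. I lower the tips a little and push forward.

```bash
python3 -m creep '[{"x":0,"y":0,"z":-0.012,"turn":0},{"x":0.0049,"y":-0.0009,"z":-0.012,"turn":0},{"x":0.0098,"y":-0.0019,"z":-0.012,"turn":0},{"x":0.0147,"y":-0.0028,"z":-0.012,"turn":0},{"x":0.0197,"y":-0.0037,"z":-0.012,"turn":0}]'
python3 -m creep '[{"x":0.0059,"y":-0.0011,"z":0,"turn":0},{"x":0.0118,"y":-0.0022,"z":0,"turn":0},{"x":0.0177,"y":-0.0033,"z":0,"turn":0},{"x":0.0236,"y":-0.0045,"z":0,"turn":0},{"x":0.0236,"y":-0.0045,"z":0,"turn":0}]'
python3 look.py 9
```

```text
time: 9.4
tcp_pos: [0.5991, -0.0446, 0.061]
tcp_rot: [0.151, 1.647, -0.141]
force: [-0.6, 0.3, 0.6]
gripper_width: 0.0428
time: 9.9
tcp_pos: [0.6236, -0.0494, 0.0611]
tcp_rot: [0.151, 1.646, -0.141]
force: [-0.2, 0.2, 0.4]
gripper_width: 0.0428
tcp pad 0.0063 0.0129 z 0.0611 F [-0.2  0.2  0.4] 9.9
scene flat plate rect in pad frame (array([0., 0.]), array([0., 0.]), 0.0, 0)
scene plate on pad (array([ 7.8, 21.6]), array([100.3,  82.8]), 89.3, 1670) 0.03
side flat plate rect in pad frame (array([0., 0.]), array([0., 0.]), 0.0, 0)
side plate on pad (array([ 4.6, 18.7]), array([ 80.3, 103.8]), 0.1, 1299) 0.0298
tilt deg -4.7 roll 0.2 220
```

View pics/c9.png

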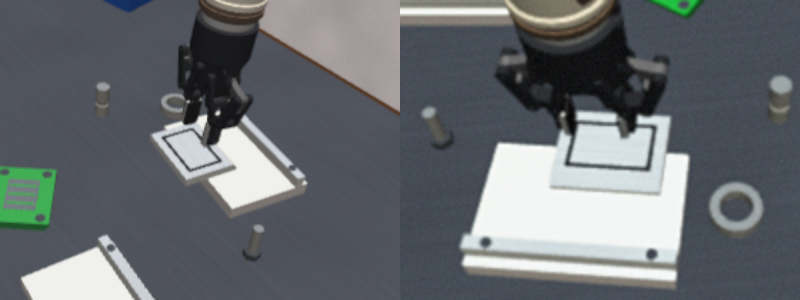

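It has flipped: gasket face up, flat at z≈30 mm, square, centre at pad (6,20) mm. I retreat behind the square end, come down and push it home.

```bash
python3 -m creep '[{"x":-0.024,"y":0.007,"z":0.003,"turn":0},{"x":-0.048,"y":0.014,"z":0.003,"turn":0},{"x":-0.071,"y":0.0206,"z":0.003,"turn":0},{"x":-0.071,"y":0.0206,"z":-0.018,"turn":0},{"x":-0.071,"y":0.0206,"z":-0.039,"turn":0}]'
python3 -m creep '[{"x":0,"y":0,"z":0,"turn":0},{"x":0.0059,"y":-0.0011,"z":0,"turn":0},{"x":0.0118,"y":-0.0022,"z":0,"turn":0},{"x":0.0177,"y":-0.0033,"z":0,"turn":0},{"x":0.0216,"y":-0.0041,"z":0,"turn":0}]'
python3 look.py a
```

```text
time: 10.5
tcp_pos: [0.5516, -0.0284, 0.0222]
tcp_rot: [0.151, 1.646, -0.141]
force: [-0.4, -0.5, -0.3]
gripper_width: 0.0427
time: 11.0
tcp_pos: [0.5749, -0.0329, 0.0232]
tcp_rot: [0.151, 1.643, -0.141]
force: [0.2, 1.2, 0.4]
gripper_width: 0.043
tcp pad -0.0446 0.0202 z 0.0232 F [0.2 1.2 0.4] 11.0
scene flat plate rect in pad frame (array([0., 0.]), array([0., 0.]), 0.0, 0)
scene plate on pad (array([-1.8, 21.3]), array([100.5, 103.2]), 89.4, 2091) 0.0299
side flat plate rect in pad frame (array([0., 0.]), array([0., 0.]), 0.0, 0)
side plate on pad (array([-5.7, 17.3]), array([100.1, 100.6]), 1.8, 750) 0.0298
tilt deg 55.7 roll 3.4 647
```

```bash
python3 -m creep '[{"x":0.0049,"y":-0.0009,"z":-0.001,"turn":0},{"x":0.0098,"y":-0.0019,"z":-0.001,"turn":0},{"x":0.0147,"y":-0.0028,"z":-0.001,"turn":0},{"x":0.0197,"y":-0.0037,"z":-0.001,"turn":0},{"x":0.0246,"y":-0.0046,"z":-0.001,"turn":0}]'
python3 -m creep '[{"x":0.0049,"y":-0.0009,"z":0,"turn":0},{"x":0.0088,"y":-0.0017,"z":0,"turn":0},{"x":0.0128,"y":-0.0024,"z":0,"turn":0},{"x":0.0167,"y":-0.0032,"z":0,"turn":0},{"x":0.0197,"y":-0.0037,"z":0,"turn":0}]'
python3 look.py b
```

```text
time: 11.6
tcp_pos: [0.5993, -0.0375, 0.0216]
tcp_rot: [0.151, 1.644, -0.141]
force: [-2.4, -0.4, 0.6]
gripper_width: 0.0425
time: 12.1
tcp_pos: [0.6194, -0.0413, 0.0216]
tcp_rot: [0.151, 1.644, -0.141]
force: [-2.4, 0.8, 1.7]
gripper_width: 0.0426
tcp pad 0.0007 0.0202 z 0.0216 F [-2.4  0.8  1.7] 12.1
scene flat plate rect in pad frame (array([0., 0.]), array([0., 0.]), 0.0, 0)
scene plate on pad (array([42.5, 21.2]), array([100.4, 102.1]), 89.9, 2364) 0.0298
side flat plate rect in pad frame (array([0., 0.]), array([0., 0.]), 0.0, 0)
side plate on pad (array([39.6, 18.3]), array([100.7, 100.7]), 88.8, 697) 0.0298
tilt deg -0.0 roll 0.0 0
  ret = _var(a, axis=axis, dtype=dtype, out=out, ddof=ddof,
  arrmean = um.true_divide(arrmean, div, out=arrmean,
  ret = ret.dtype.type(ret / rcount)
```

```bash
python3 -m creep '[{"x":0.002,"y":-0.0004,"z":0,"turn":0},{"x":0.0039,"y":-0.0007,"z":0,"turn":0},{"x":0.0059,"y":-0.0011,"z":0,"turn":0},{"x":0.0079,"y":-0.0015,"z":0,"turn":0},{"x":0.0088,"y":-0.0017,"z":0,"turn":0}]'
python3 -m creep '[{"x":0.001,"y":-0.0002,"z":0,"turn":0},{"x":0.002,"y":-0.0004,"z":0,"turn":0},{"x":0.003,"y":-0.0006,"z":0,"turn":0},{"x":0.0039,"y":-0.0007,"z":0,"turn":0},{"x":0.0039,"y":-0.0007,"z":0,"turn":0}]'
```

```text
time: 12.7
tcp_pos: [0.6284, -0.043, 0.0216]
tcp_rot: [0.151, 1.644, -0.141]
force: [-3.9, 0.9, 2.1]
gripper_width: 0.0427
time: 13.2
tcp_pos: [0.6287, -0.0429, 0.0215]
tcp_rot: [0.151, 1.654, -0.14]
force: [-14.7, 1.6, 11.2]
gripper_width: 0.043
```

The plate has stopped against the fence at about 15 N. I back off, lift clear and check.

```bash
python3 -m creep '[{"x":-0.0039,"y":0.0007,"z":0,"turn":0},{"x":-0.015,"y":0.0028,"z":0,"turn":0},{"x":-0.03,"y":0.0057,"z":0.002,"turn":0},{"x":-0.05,"y":0.0095,"z":0.02,"turn":0},{"x":-0.07,"y":0.0132,"z":0.05,"turn":0}]'
python3 -m creep '[{"x":-0.03,"y":0.0057,"z":0.03,"turn":0},{"x":-0.06,"y":0.011,"z":0.06,"turn":0},{"x":-0.09,"y":0.017,"z":0.09,"turn":0},{"x":-0.12,"y":0.023,"z":0.1,"turn":0},{"x":-0.12,"y":0.023,"z":0.1,"turn":0}]'
python3 look.py d 2>/dev/null
```

```text
time: 13.7
tcp_pos: [0.5569, -0.0293, 0.0701]
tcp_rot: [0.152, 1.656, -0.14]
force: [-0.1, 0.4, 0.7]
gripper_width: 0.043
time: 14.2
tcp_pos: [0.4361, -0.0059, 0.172]
tcp_rot: [0.151, 1.652, -0.14]
force: [0.7, -0.5, 0.4]
gripper_width: 0.043
tcp pad -0.186 0.0209 z 0.172 F [ 0.7 -0.5  0.4] 14.2
scene flat plate rect in pad frame (array([0., 0.]), array([0., 0.]), 0.0, 0)
scene plate on pad (array([58.5, 21.5]), array([100.2,  75. ]), 89.9, 2204) 0.0298
side flat plate rect in pad frame (array([0., 0.]), array([0., 0.]), 0.0, 0)
side plate on pad (array([57.6, 19.2]), array([ 76.2, 104.7]), 0.0, 1271) 0.0298
tilt deg -0.0 roll 0.0 0
```

View pics/cd.png

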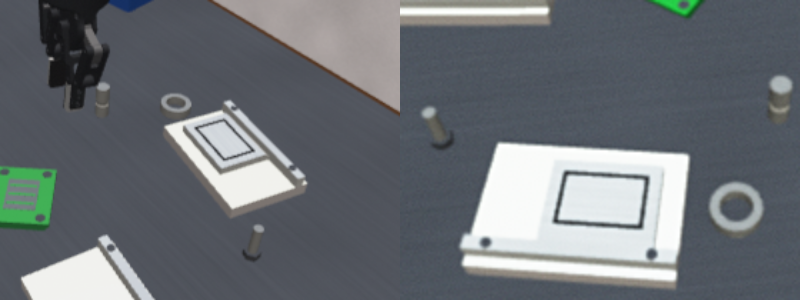

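Run:
```python
from h import *
ex=np.array([.9826,-.1857]);ey=np.array([.1857,.9826]);O=np.array([.615,-.061])
for n in("scene","side"):
    d=np.load(f"pics/{n}d.npy");P=cloud(n,d);Q=np.dstack([(P[...,:2]-O)@ex,(P[...,:2]-O)@ey,P[...,2]]);z=Q[...,2]
    m=(z>.0265)&(z<.032)&(Q[...,0]>-.04)&(Q[...,0]<.095)&(abs(Q[...,1])<.1)
    f=(z>.032)&(z<.04)&(Q[...,0]>.08)&(Q[...,0]<.14)&(abs(Q[...,1])<.088)
    print(n,"plate",rect(Q,m),np.median(z[m]),"x pct",np.percentile(Q[m][:,0],[.5,99.5]).round(4),"fence",rect(Q,f),np.percentile(Q[f][:,0],[1,99]).round(4))
    # square edge angle: first plate x for each y bin
    ys=np.arange(-.022,.06,.004);xs=[Q[m&(abs(Q[...,1]-y)<.003)][:,0].min() for y in ys];print('sq edge angle',np.polyfit(ys,xs,1).round(4))
    for y in(-.06,-.05,.08):
        k=(abs(Q[...,1]-y)<.006)&(z>.014)&(z<.022)&(Q[...,0]>-.03)&(Q[...,0]<.14);print('pad x range',y,np.percentile(Q[k][:,0],[0,1]).round(4) if k.sum() else '')
    # loose parts
    d0=np.load(f"pics/{n}0.npy");P0=cloud(n,d0)
    for nm,c in(("lifter/bolt",(.59,.12)),("bolt/lifter",(.579,-.208)),("ring",(.689,.065))):
        r=[np.median(A[(A[...,2]>.008)&(A[...,2]<.06)&(np.hypot(A[...,0]-c[0],A[...,1]-c[1])<.035)],0) for A in(P0,P)];print(nm,(r[1]-r[0]).round(4))
```

```text
scene plate (array([58. , 21.5]), array([100.2,  74. ]), 90.0, 2113) 0.029829731079694666 x pct [0.0223 0.0947] fence (array([98. , -0.2]), array([175.6,  34.9]), 89.9, 741) [0.0911 0.115 ]
sq edge angle [-0.0043  0.0225]
pad x range -0.06 [0.0026 0.004 ]
pad x range -0.05 [0.0018 0.0031]
pad x range 0.08 [0.0023 0.0031]
lifter/bolt [-0.0001  0.0002  0.0006]
bolt/lifter [-0.0003  0.0003  0.0013]
ring [-0.0005  0.0002 -0.0001]
side plate (array([57.2, 19.2]), array([ 75.5, 104.7]), 0.0, 1211) 0.02986993483918776 x pct [0.0198 0.0937] fence (array([97.5,  0. ]), array([ 32.5, 175.8]), 0.3, 381) [0.0894 0.1133]
sq edge angle [-0.0098  0.0202]
pad x range -0.06 [0.0002 0.0003]
pad x range -0.05 [-0.0005  0.0001]
pad x range 0.08 [0.0005 0.0005]
lifter/bolt [-0.0003 -0.0001 -0.0007]
bolt/lifter [ 0.     -0.0003 -0.0008]
ring [ 0.001   0.0022 -0.0003]
```

The square edge is 20 mm from the step in both cameras, so the nose is at the fence (100 mm). The plate is square within 0.01 rad, at z = 29.8 mm and y ≈ 20 mm. Handing in.

```bash
python3 -c "
from workcell import order
print(order.close_job())"
```

```text
the job is handed in; nothing more can be done
None
```

The cover plate is turned over and lies gasket face up on the pad, pushed home against the fence. I handed the job in at about 14 s; the hand-in reports no verdict.

**What I did:** With half-open fingers, I pushed the plate by its bevelled edge squarely against the step. I then tipped it up along an arc until it fell over onto the pad. Finally, I pushed its square end until it stopped against the fence at about 15 N, then backed the arm off clear.

**Last checks, from both cameras:**

| Check | Measured | Required |
|---|---|---|
| Gasket face height | 29.8 mm | 27 to 33 mm |
| Square end from step | 20 mm, so the nose is at about 100 mm | nose beyond 95 mm |
| Angle to pad (square edge) | within 0.01 rad | below 0.08 rad |
| Plate centre from pad middle | about 20 mm | within 42 mm |
| Loose parts moved | under 1 mm, except a 2.4 mm reading for the ring in the side view, probably noise | under 20 mm |

**Disagreements:**
- The two cameras differ by about 2 mm in absolute position, which is within the calibration.
- While tipping, the plate bore on the step with its upper square corner, and its lower corner was about 3 to 5 mm off the table. The middle of that end stayed well under the 20 mm limit.
- My automatic tilt fit read 61° for the plate when it was standing up; slicing the same depth data by height gave about 72°. Both are inside the required range.

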